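# Switch on a titration bench in order

## Task

Switch on the titration bench by pressing three keys with the fingertips, in this order: first the stirrer's round key, then the titrator's bar-shaped key, last the balance's square key. Press each one in lightly, more than half-way or fully, so that it stays down, without ramming it; nothing is picked up. Leave the other keys unpressed and all the loose things where they stand.

Things in the scene. Friction and masses are not known exactly. Their poses are not given: they have to be found in the camera images.
- stirrer: Magnetic stirrer: low white box, 55 mm high, with a round white ceramic plate (130 mm across, top at 65 mm, centred 40 mm behind the origin) that carries the beaker. Fixed to the bench; 235 mm deep (x), 165 mm wide (y). Origin: centre of underside; its -x is the front with the two grey keys, +y is the left as seen from the front.
- titrator: Titrator: white box, 60 mm high key deck in front, behind it a sloping screen panel rising to about 103 mm; grey dosing cylinder at the rear left corner, top at 146 mm. Fixed to the bench; 235 mm deep (x), 165 mm wide (y). Origin: centre of underside; its -x is the front with the two grey keys, +y is the left as seen from the front.
- balance: Weighing balance: low white box, 50 mm high, with a round steel weighing pan (116 mm across, top at 66 mm, centred 40 mm behind the origin) that carries the weight. Fixed to the bench; 235 mm deep (x), 165 mm wide (y). Origin: centre of underside; its -x is the front with the two grey keys, +y is the left as seen from the front.
- stirrer_round_top (a point): Centre of the top face of the stirrer's round key, 26 mm diameter, plain grey, 85 mm in front of the stirrer's origin and at y = +45 mm in its frame. Not pressed, this point is 67 mm above the bench and 12 mm above the deck around it; it goes down with the key. The two keys of a device are 90 mm apart.
- stirrer_round (a joint): How far the stirrer's round key is pressed straight down, m: 0 = up (as at the start), 0.006 = fully in, at its stop. It slides with about 2 N of friction, has no return spring and stays where it is left, also part-way. The stop is cushioned: past it the key gives up to 6 mm more, 3 N rising by 1.5 N per mm, and comes back when let go (not counted in this value).
- stirrer_bar_top (a point): Centre of the top face of the stirrer's bar-shaped key, 16 mm (x) by 44 mm (y), plain grey, 85 mm in front of the stirrer's origin and at y = -45 mm in its frame. Not pressed, this point is 67 mm above the bench and 12 mm above the deck around it; it goes down with the key. The two keys of a device are 90 mm apart.
- stirrer_bar (a joint): How far the stirrer's bar key is pressed straight down, m: 0 = up (as at the start), 0.006 = fully in, at its stop. It slides with about 2 N of friction, has no return spring and stays where it is left, also part-way. The stop is cushioned: past it the key gives up to 6 mm more, 3 N rising by 1.5 N per mm, and comes back when let go (not counted in this value).
- titrator_round_top (a point): Centre of the top face of the titrator's round key, 26 mm diameter, plain grey, 85 mm in front of the titrator's origin and at y = +45 mm in its frame. Not pressed, this point is 72 mm above the bench and 12 mm above the deck around it; it goes down with the key. The two keys of a device are 90 mm apart.
- titrator_round (a joint): How far the titrator's round key is pressed straight down, m: 0 = up (as at the start), 0.006 = fully in, at its stop. It slides with about 2 N of friction, has no return spring and stays where it is left, also part-way. The stop is cushioned: past it the key gives up to 6 mm more, 3 N rising by 1.5 N per mm, and comes back when let go (not counted in this value).
- titrator_bar_top (a point): Centre of the top face of the titrator's bar-shaped key, 16 mm (x) by 44 mm (y), plain grey, 85 mm in front of the titrator's origin and at y = -45 mm in its frame. Not pressed, this point is 72 mm above the bench and 12 mm above the deck around it; it goes down with the key. The two keys of a device are 90 mm apart.
- titrator_bar (a joint): How far the titrator's bar key is pressed straight down, m: 0 = up (as at the start), 0.006 = fully in, at its stop. It slides with about 2 N of friction, has no return spring and stays where it is left, also part-way. The stop is cushioned: past it the key gives up to 6 mm more, 3 N rising by 1.5 N per mm, and comes back when let go (not counted in this value).
- balance_bar_top (a point): Centre of the top face of the balance's bar-shaped key, 16 mm (x) by 44 mm (y), plain grey, 85 mm in front of the balance's origin and at y = +45 mm in its frame. Not pressed, this point is 62 mm above the bench and 12 mm above the deck around it; it goes down with the key. The two keys of a device are 90 mm apart.
- balance_bar (a joint): How far the balance's bar key is pressed straight down, m: 0 = up (as at the start), 0.006 = fully in, at its stop. It slides with about 2 N of friction, has no return spring and stays where it is left, also part-way. The stop is cushioned: past it the key gives up to 6 mm more, 3 N rising by 1.5 N per mm, and comes back when let go (not counted in this value).
- balance_square_top (a point): Centre of the top face of the balance's square key, 24 by 24 mm, plain grey, 85 mm in front of the balance's origin and at y = -45 mm in its frame. Not pressed, this point is 62 mm above the bench and 12 mm above the deck around it; it goes down with the key. The two keys of a device are 90 mm apart.
- balance_square (a joint): How far the balance's square key is pressed straight down, m: 0 = up (as at the start), 0.006 = fully in, at its stop. It slides with about 2 N of friction, has no return spring and stays where it is left, also part-way. The stop is cushioned: past it the key gives up to 6 mm more, 3 N rising by 1.5 N per mm, and comes back when let go (not counted in this value).
- beaker: Empty glass beaker on the stirrer's plate, loose, 68 mm diameter, 85 mm high; origin at the centre of its underside.
- weight: Steel calibration weight with a knob on the balance's pan, loose, 28 mm diameter, 44 mm high, about 0.16 to 0.26 kg; origin at the centre of its underside.
- foam: Cream foam sample on a thin wooden backing, loose on the bench between the robot and the devices, 50 (x) by 100 (y) by 34 mm high; origin at the centre of its underside.

How it is judged:
By the outcome, as a careful person would: the job done as asked, in the order asked, and still so for the second after the job is handed in, with the robot touching nothing.
It also fails if it takes over 61 s, if anything falls off the work surface, if the arm or the gripper's body presses on something with over 40 N, if the wrist force passes 120 N, or if a joint passes its speed limit or range.

## Robot

A 6-joint arm with a two-finger parallel gripper is mounted at the origin on the work surface. World frame = base frame: x ahead of the robot, y to its left, z up, the work surface at z = 0. Lengths are in m, angles in rad, forces in N, time in s.
With the tool pointing down it reaches from about 0.3 to 0.875 m from the base axis. Payload 6.4 kg.
Tool frame: the origin (TCP) lies on the centre line of the jaws, within the pads' length; the fingertips stand 14 mm ahead of it and the grasp point (between the pads) lies 5 mm behind it (bot.finger_overhang is the distance from the TCP to the fingertips, in m); z points along the fingers, y is the line along which they close (so a half turn about z gives the same grasp; the last joint's range is limited). The gripper opens to 85 mm and grips with 20 to 120 N. Pads are 22 mm wide; open, the fingers measure 114 mm over their backs; the gripper's body (76 mm by 85 mm) begins 54 mm behind the grasp point. The pads swing forward as they close: fully open they stand 13 mm farther back than shut.
Start: joints at [1.019, 0.181, 1.607, -0, 1.354, -0.206], TCP at [0.195, 0.541, 0.245] pointing down, gripper open.
Joint ranges: [-2.99, 2.99], [-0.89, 2.07], [0.3, 2.58], [-1.14, 4.28], [0, 2.63], [-3.12, 3.12]. Speed limits (rad/s): [2.57, 2.57, 3.01, 3.14, 3.14, 3.14].

## Interface

Orientations are given as a unit quaternion [w, x, y, z].
In Python, from bench import bot gives the robot as it stands. The module is installed in compiled form; this text tells all that it offers.
- The arm moves only by the shell command python3 -m creep 'ROWS' [FORCE]. ROWS is JSON, a list that holds one entry, the list of rows, each a list of 5 numbers: the shift along the tool's x, y, z in m, then the turn about the tool's z in rad, then the opening, from -1 (shut) to 1 (fully open). In form: [[[tx, ty, tz, roll, jaw], ...]]. A call has 1 to 8 rows; each row shifts and turns the commanded pose from where the row before left it, along the tool's axes as they then stand; what a row does not reach is not made up. A row lasts 1/12 s, in which the tool goes at most 41.7 mm and 7.16 degrees, less where a joint would pass 70% of its speed; a pose out of reach is approached as far as the arm can. A call is refused whole if a number of a shift passes 0.0417 or a number of a turn 0.125, either way. A call with a gripper value outside its range is refused whole. The fingers move at their own pace and stop on an object; FORCE is the grip in N (left out, the last holds). Time passes only in rows, so rows that do not move let the fingers close. It gives the time, the measured TCP pose, the force, the opening and the grip force at its end, in the units of the state.
- bot.observe(): the state, without advancing time (a new reading comes with each control period).
- bot.snapshot(name): name is "side" or "top"; returns (picture, depth): 480x640x3 uint8, red, green, blue; 480x640 float32, m along the optical axis (not along the pixel's ray), 0 where there is no reading.
- bot.calibration(name): a dict with "fovy" (degrees; the focal length in pixels is half the picture's height over the tangent of half this angle, whatever the lens; pixels are square), "cx", "cy" (the principal point, pixels), "cam_to_world" (4x4, takes a point from camera to world coordinates). Camera axes: x right, y down, z forward; pixel columns grow to the right and rows downward; lengths in m; the calibration is good to about 2 mm. A picture is of the moment at which its call begins. calibration takes no time and is no camera call.
- bot.close_job(): hands the job in; it is judged then, once.
The state is a dict: "time_s": time; "qpos": joint angles; "dq": joint speeds; "tau": joint torques, N m; "eef_pos": TCP position; "orientation": TCP orientation; "ft_force": force on the tool from outside, world axes, zero at the start; "torque": the same for the moment, N m; "gripper_width": opening from 0.0 (shut) to 1.0 (fully open); "finger_force": force on a finger pad.
Only numpy, scipy, OpenCV 4.12 (cv2) and the standard library are available. Lean on these libraries where they do the work, as an engineer would, in place of code of your own. Each camera call takes 0.05 s, during which the arm holds its last target. There are 200 camera calls.

## Working session

There is one attempt and no reset: what is moved stays moved. The work goes in short steps, Python scripts to look and compute and a shell command to move; the robot and the scene stay as the last step left them, time stands still between calls to the robot, and variables do not carry over. Pictures are saved under pics/ and viewed, at most 10 in all, crops included, and the job is handed in when it is done.

```bash
mkdir -p pics; python3 - <<'E'
from bench import bot
import cv2,numpy as np
for n in ("top","side"):
    p,d=bot.snapshot(n); cv2.imwrite(f"pics/{n}0.png",p[:,:,::-1]); np.save(f"{n}_d.npy",d)
    c=bot.calibration(n); print(n,c)
s=bot.observe(); print(s); print(bot.finger_overhang)
E
```

```text
top {'fovy': 55.45839057737922, 'cx': 320.1911619738955, 'cy': 239.66384779911726, 'cam_to_world': array([[ 0.00311044, -0.98398369,  0.17823139,  0.33980275],
       [-0.99996254, -0.00162082,  0.00850279, -0.00846227],
       [-0.00807773, -0.17825116, -0.98395187,  0.90522004],
       [ 0.        ,  0.        ,  0.        ,  1.        ]])}
side {'fovy': 42.64376468782703, 'cx': 329.7169436178253, 'cy': 231.22094647154663, 'cam_to_world': array([[ 0.9998091 , -0.00646891,  0.01843698,  0.48103559],
       [-0.01729235, -0.73225066,  0.68081565, -0.72792807],
       [ 0.00909636, -0.6810045 , -0.73222273,  0.86455253],
       [ 0.        ,  0.        ,  0.        ,  1.        ]])}
{'time_s': 0.1, 'qpos': array([ 1.01869176e+00,  1.81460055e-01,  1.60790383e+00,  2.00614252e-05,
        1.35380316e+00, -2.06303781e-01]), 'dq': array([-0.00048617, -0.00067809, -0.00044885,  0.00160465,  0.00107554,
        0.00062013]), 'tau': array([-2.66913767e-04, -4.45874798e+01, -3.52238703e+01, -2.79666292e-04,
        4.15118120e-03,  2.89101922e-05]), 'eef_pos': array([0.19462337, 0.54055935, 0.24448001]), 'orientation': array([-3.00503658e-04,  1.72042297e-01,  9.85089249e-01, -7.27648746e-04]), 'ft_force': array([ 0.45030753, -1.22099132, -0.9362945 ]), 'torque': array([-0.01456425,  0.03256535,  0.01082385]), 'finger_force': 0.0, 'gripper_width': 0.9997135304099832}
0.014
```

View pics/top0.png

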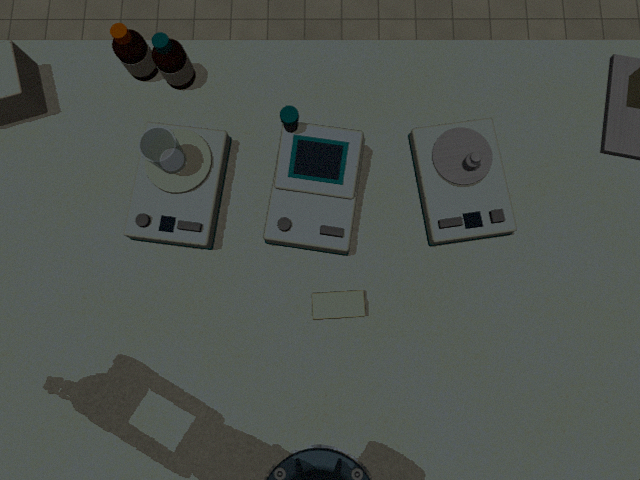

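View pics/side0.png

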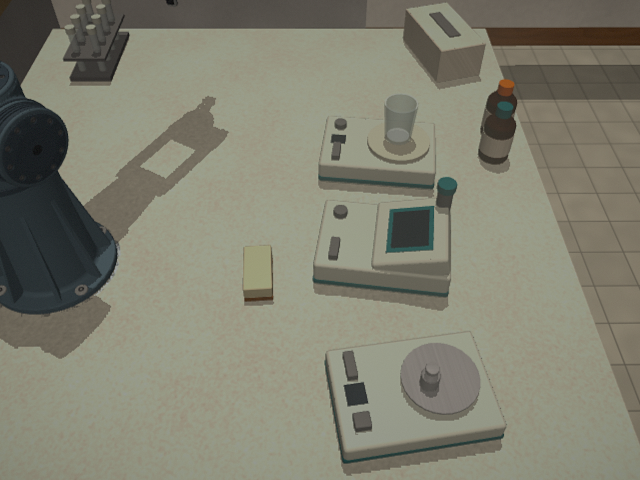

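The top view shows the stirrer's round key at about (143,220), the titrator's bar key at (332,231) and the balance's square key at (497,216). The side view agrees: (340,124), (334,247) and (362,421). Next I enlarge the crops to read the positions more closely.

```bash
python3 - <<'E'
import cv2,numpy as np
p=cv2.imread("pics/top0.png")
def crop(p,x,y,w,h,s):
    c=cv2.resize(p[y:y+h,x:x+w],None,fx=s,fy=s,interpolation=cv2.INTER_CUBIC); c=cv2.convertScaleAbs(c,alpha=1.6)
    for i in range(0,w,10):
        cv2.line(c,(i*s,0),(i*s,6),(0,0,255),1); cv2.putText(c,str(x+i),(i*s,18),0,.35,(0,0,255))
    for i in range(0,h,10):
        cv2.line(c,(0,i*s),(6,i*s),(0,0,255),1); cv2.putText(c,str(y+i),(8,i*s+4),0,.35,(0,0,255))
    return c
a=[crop(p,120,200,100,50,6),crop(p,260,200,100,50,6)]
cv2.imwrite("pics/c1.png",np.vstack(a)[:600]); 
s=cv2.imread("pics/side0.png")
t=crop(p,430,195,100,50,6); u=crop(s,325,340,100,50,6)[:0]
cv2.imwrite("pics/c2.png",t)
E
```

```text
(no output)
```

View pics/c1.png

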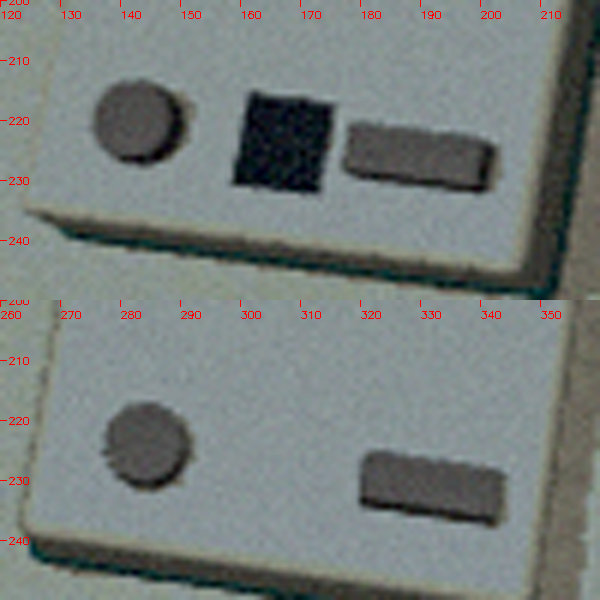

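View pics/c2.png

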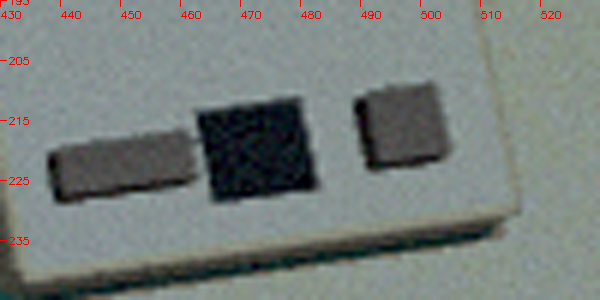

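Crop readings, in full-image pixels: stirrer round (141.7,219.7) and bar (188.5,225.5); titrator round (284,223.5) and bar (331.5,230.5); balance bar (450.7,221.7) and square (497.5,214.8).

```bash
cat > h.py <<'E'
from bench import bot
import numpy as np
def pix(n,u,v,z):
    c=bot.calibration(n); f=240/np.tan(np.radians(c["fovy"])/2); T=c["cam_to_world"]
    r=T[:3,:3]@np.array([(u-c["cx"])/f,(v-c["cy"])/f,1.]); o=T[:3,3]
    k=(z-o[2])/r[2]; return o+k*r,k
E
python3 - <<'E'
from h import *
d=np.load("top_d.npy"); ds=np.load("side_d.npy")
P={}
for n,u,v,z in [("sr",141.7,219.7,.067),("sb",188.5,225.5,.067),("tr",284,223.5,.072),("tb",331.5,230.5,.072),("bb",450.7,221.7,.062),("bs",497.5,214.8,.062)]:
    p,k=pix("top",u,v,z); P[n]=p; print(n,p.round(4),"plane depth",k.round(4),"meas",np.median(d[int(v)-1:int(v)+3,int(u)-1:int(u)+3]).round(4))
for a,b in ("sr","sb"),("tr","tb"),("bb","bs"):
    e=P[b]-P[a]; print(a,b,np.linalg.norm(e).round(4),"device yaw",np.arctan2(e[0],-e[1]).round(3))
for n,u,v,z in [("sr",340,124,.067),("tb",334,247,.072),("bs",362,419,.062)]:
    p,k=pix("side",u,v,z); print("side",n,p.round(4),k.round(4),np.median(ds[v-1:v+2,u-1:u+2]).round(4))
from scipy.spatial.transform import Rotation as R
q=bot.observe()["orientation"]; print(R.from_quat(q,scalar_first=True).as_matrix().round(3))
p,_=pix("top",339,305,.034);print("foam",p)
E
```

```text
sr [0.5294 0.3357 0.067 ] plane depth 0.8615 meas 0.8591
sb [0.5183 0.2466 0.067 ] plane depth 0.8588 meas 0.8565
tr [0.5213 0.0664 0.072 ] plane depth 0.8528 meas 0.8505
tb [ 0.5081 -0.0223  0.072 ] plane depth 0.8497 meas 0.8477
bb [ 0.5274 -0.2472  0.062 ] plane depth 0.8611 meas 0.8588
bs [ 0.5408 -0.3361  0.062 ] plane depth 0.8627 meas 0.8613
sr sb 0.0898 device yaw -0.123
tr tb 0.0897 device yaw -0.148
bb bs 0.0899 device yaw 0.15
side sr [0.5282 0.3231 0.067 ] 1.3004 1.301
side tb [ 0.5077 -0.0281  0.072 ] 1.0573 1.0585
side bs [ 0.5399 -0.3382  0.062 ] 0.854 0.8538
[[-0.941  0.339 -0.001]
 [ 0.339  0.941 -0.001]
 [ 0.    -0.002 -1.   ]]
foam [ 0.3721985  -0.03686798  0.034     ]
```

Heights, 90 mm key spacing and depth all agree. The side clicks agree within reading error. I shut the jaws and go toward the stirrer's round key, remaining shift in tool axes tx -0.385, ty -0.079.

```bash
python3 -m creep '[[[-0.037,-0.008,0.008,0,-1],[-0.037,-0.008,0.008,0,-1],[-0.037,-0.008,0.008,0,-1],[-0.037,-0.008,0.008,0,-1],[-0.037,-0.008,0.008,0,-1],[-0.037,-0.008,0.008,0,-1],[-0.037,-0.008,0.008,0,-1],[-0.037,-0.008,0.008,0,-1]]]' 20
cat >> h.py <<'E'
from scipy.spatial.transform import Rotation as R
def go(x,y,z):
    s=bot.observe(); M=R.from_quat(s["orientation"],scalar_first=True).as_matrix()
    print("need tool shift",(M.T@(np.array([x,y,z])-s["eef_pos"])).round(4),"t",round(s["time_s"],2),"F",s["ft_force"].round(2),"w",round(s["gripper_width"],3),"tilt",M[:,2].round(3))
E
python3 -c "
from h import *
go(.5294,.3357,.095)"
```

```text
time_s: 0.77
eef_pos: [0.4528, 0.379, 0.1805]
orientation: [-0.0, 0.172, 0.985, -0.0]
ft_force: [0.7, 0.8, 0.7]
gripper_width: -0.001
finger_force: 0.0
need tool shift [-0.0868 -0.0148  0.0855] t 0.77 F [0.72 0.8  0.69] w -0.001 tilt [-0.001 -0.    -1.   ]
```

```bash
python3 -m creep '[[[-0.029,-0.005,0.02,0,-1],[-0.029,-0.005,0.02,0,-1],[-0.029,-0.005,0.02,0,-1],[0,0,0.02,0,-1],[0,0,0,0,-1],[0,0,0,0,-1]]]'
python3 -c "
from h import *
go(.5294,.3357,.081)
import cv2
p,_=bot.snapshot('top'); q,_=bot.snapshot('side')
cv2.imwrite('pics/a1.png',cv2.convertScaleAbs(np.hstack([cv2.resize(p[160:280,80:220],None,fx=2.8,fy=2.8),cv2.resize(q[70:190,290:430],None,fx=2.8,fy=2.8)])[:,:,::-1],alpha=1.3))"
```

```text
time_s: 1.27
eef_pos: [0.527, 0.3361, 0.0996]
orientation: [-0.002, 0.172, 0.985, -0.001]
ft_force: [0.6, -0.2, 0.6]
gripper_width: 0.002
finger_force: 0.0
need tool shift [-0.0025  0.0004  0.0186] t 1.27 F [ 0.61 -0.16  0.6 ] w 0.002 tilt [-0.004 -0.001 -1.   ]
```

View pics/a1.png

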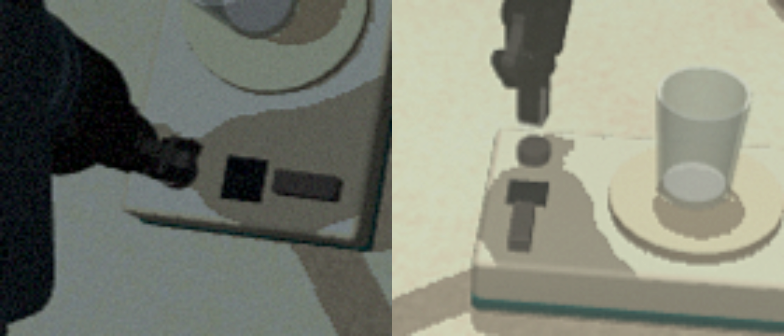

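The tip stands just over the round key: top crop about (183,163), side crop tip bottom (533,122), key top (533,147). I check the expected projections, since the side view hinted at a y difference.

```bash
cat >> h.py <<'E'
def proj(n,P):
    c=bot.calibration(n); f=240/np.tan(np.radians(c["fovy"])/2); p=np.linalg.inv(c["cam_to_world"])@np.r_[P,1]
    return np.array([c["cx"]+f*p[0]/p[2],c["cy"]+f*p[1]/p[2]]).round(1)
E
python3 - <<'E'
from h import *
import cv2
s=bot.observe(); M=R.from_quat(s["orientation"],scalar_first=True).as_matrix(); tip=s["eef_pos"]+.014*M[:,2]
key=np.array([.5294,.3357,.067])
ims=[]
for n in("top","side"):
    p,_=bot.snapshot(n); a,b=proj(n,tip),proj(n,key); print(n,"tip",a,"key",b)
    x,y=(110,190) if n=="top" else (310,90)
    c=cv2.convertScaleAbs(cv2.resize(p[y:y+60,x:x+60],None,fx=6,fy=6,interpolation=cv2.INTER_CUBIC)[:,:,::-1],alpha=1.5)
    for q,col in((a,(0,0,255)),(b,(0,255,0))):
        cv2.drawMarker(c,tuple(((q-[x,y]+.5)*6).astype(int).tolist()),col,0,12,1)
    ims.append(c)
cv2.imwrite("pics/a2.png",np.hstack(ims))
E
```

```text
top tip [136.1 217.8] key [141.7 219.7]
side tip [340.  111.6] key [340.4 120.4]
```

View pics/a2.png

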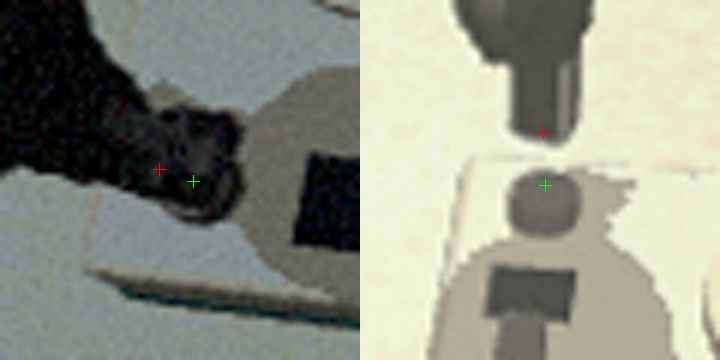

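The green cross (key from the top view) sits about 1.7 px above the key face in the side view, and in the top view the tip is lost in shadow. I settle the offset with depth points from both cameras.

```bash
cat >> h.py <<'E'
def cloud(n,d):
    c=bot.calibration(n); f=240/np.tan(np.radians(c["fovy"])/2); v,u=np.mgrid[:480,:640]
    P=np.stack([(u-c["cx"])/f*d,(v-c["cy"])/f*d,d],-1)@c["cam_to_world"][:3,:3].T+c["cam_to_world"][:3,3]
    return P[d>0]
E
python3 - <<'E'
from h import *
K=dict(sr=(.5294,.3357,.067),tb=(.5081,-.0223,.072),bs=(.5408,-.3361,.062))
for n in("top","side"):
    C=cloud(n,np.load(n+"_d.npy"))
    for k,p in K.items():
        S=C[np.linalg.norm(C[:,:2]-p[:2],axis=1)<.032]
        T=S[S[:,2]>p[2]-.005]; D=S[S[:,2]<p[2]-.009]
        print(n,k,len(T),"mid",((T.min(0)+T.max(0))/2).round(4),"mean",T.mean(0).round(4),"ext",np.ptp(T,axis=0).round(4),"deck z",np.median(D[:,2]).round(4))
e=bot.observe()["eef_pos"]; print(e)
for n in("side","top"):
    C=cloud(n,bot.snapshot(n)[1]); S=C[(np.linalg.norm(C[:,:2]-e[:2],axis=1)<.03)&(C[:,2]>.076)&(C[:,2]<.125)]
    for lo in np.arange(.075,.125,.005):
        T=S[(S[:,2]>=lo)&(S[:,2]<lo+.005)]
        if len(T): print(n,round(lo,3),len(T),T.min(0).round(3),T.max(0).round(3))
E
```

```text
top sr 156 mid [0.5246 0.3363 0.0679] mean [0.5292 0.3338 0.0684] ext [0.036  0.0282 0.0111] deck z 0.0563
top tb 210 mid [ 0.5081 -0.0223  0.0726] mean [ 0.5078 -0.0222  0.0734] ext [0.0215 0.0429 0.0102] deck z 0.0613
top bs 172 mid [ 0.5396 -0.3354  0.0629] mean [ 0.5396 -0.335   0.0631] ext [0.0254 0.0253 0.0106] deck z 0.0512
side sr 85 mid [0.5286 0.333  0.0662] mean [0.5285 0.3312 0.0656] ext [0.0256 0.031  0.0083] deck z 0.0544
side tb 189 mid [ 0.507  -0.0258  0.0713] mean [ 0.5072 -0.0268  0.0713] ext [0.0198 0.0458 0.0073] deck z 0.0595
side bs 292 mid [ 0.5392 -0.3386  0.0615] mean [ 0.5396 -0.3396  0.0614] ext [0.0257 0.027  0.0089] deck z 0.0498
[0.52860938 0.33799431 0.10310284]
side 0.085 6 [0.518 0.33  0.087] [0.532 0.335 0.09 ]
side 0.09 12 [0.518 0.325 0.09 ] [0.541 0.338 0.095]
side 0.095 21 [0.519 0.325 0.095] [0.541 0.34  0.1  ]
side 0.1 23 [0.517 0.32  0.1  ] [0.54  0.338 0.105]
side 0.105 20 [0.517 0.32  0.105] [0.54  0.336 0.11 ]
side 0.11 27 [0.517 0.32  0.11 ] [0.54  0.337 0.115]
side 0.115 24 [0.517 0.318 0.115] [0.54  0.339 0.12 ]
side 0.12 10 [0.519 0.322 0.12 ] [0.54  0.341 0.125]
top 0.095 2 [0.518 0.339 0.097] [0.521 0.347 0.099]
top 0.1 1 [0.518 0.34  0.104] [0.518 0.34  0.104]
top 0.11 2 [0.517 0.335 0.11 ] [0.519 0.341 0.111]
top 0.115 2 [0.517 0.335 0.118] [0.519 0.336 0.119]
top 0.12 1 [0.52  0.332 0.122] [0.52  0.332 0.122]
```

Mean of both cameras: stirrer round (.529,.334), titrator bar (.508,-.024), balance square (.540,-.337). The tip is about 20 mm above the first key; I go down.

```bash
python3 -m creep '[[[-0.001,-0.003,0.006,0,-1],[0,0,0.006,0,-1],[0,0,0.004,0,-1],[0,0,0,0,-1],[0,0,0,0,-1]]]'
python3 -m creep '[[[0,0,0.002,0,-1],[0,0,0.002,0,-1],[0,0,0,0,-1],[0,0,0,0,-1]]]'
python3 -m creep '[[[0,0,0.001,0,-1],[0,0,0.001,0,-1],[0,0,0,0,-1],[0,0,0,0,-1]]]'
```

```text
time_s: 1.98
eef_pos: [0.5279, 0.3335, 0.0846]
orientation: [-0.001, 0.172, 0.985, -0.0]
ft_force: [0.0, 0.2, -0.5]
gripper_width: 0.003
finger_force: 0.0
time_s: 2.32
eef_pos: [0.5284, 0.3337, 0.0812]
orientation: [-0.0, 0.172, 0.985, -0.0]
ft_force: [0.5, -0.8, -0.9]
gripper_width: 0.003
finger_force: 0.0
time_s: 2.65
eef_pos: [0.5285, 0.3337, 0.0794]
orientation: [0.0, 0.172, 0.985, 0.0]
ft_force: [0.9, -0.0, 1.0]
gripper_width: 0.001
finger_force: 0.4
```

```bash
python3 -m creep '[[[0,0,0.001,0,-1],[0,0,0.001,0,-1],[0,0,0,0,-1]]]' | grep -E "pos|ft"
python3 -m creep '[[[0,0,0.001,0,-1],[0,0,0.001,0,-1],[0,0,0,0,-1]]]'| grep -E "pos|ft"
python3 -m creep '[[[0,0,0.001,0,-1],[0,0,0,0,-1],[0,0,0,0,-1]]]'| grep -E "pos|ft"
```

```text
eef_pos: [0.5285, 0.3337, 0.0772]
ft_force: [0.2, -0.1, 1.4]
eef_pos: [0.5284, 0.3337, 0.0751]
ft_force: [-0.0, 0.2, -0.3]
eef_pos: [0.5285, 0.3337, 0.0745]
ft_force: [0.2, -0.4, 4.0]
```

```bash
python3 -m creep '[[[0,0,0.001,0,-1],[0,0,0,0,-1],[0,0,0,0,-1]]]'| grep -E "pos|ft"; python3 -m creep '[[[0,0,0,0,-1]]]'| grep -E "pos|ft"
```

```text
eef_pos: [0.5284, 0.3337, 0.0735]
ft_force: [-0.9, -0.0, 4.3]
eef_pos: [0.5285, 0.3337, 0.0736]
ft_force: [-0.8, 0.5, 4.7]
```

At the stop (4–5 N). I lift off, check, and move toward the titrator's bar (tool shift about -0.102, -0.344).

```bash
python3 -m creep '[[[0,0,-0.02,0,-1],[0,0,-0.03,0,-1],[-0.0113,-0.0382,0,0,-1],[-0.0113,-0.0382,0,0,-1],[-0.0113,-0.0382,0,0,-1],[-0.0113,-0.0382,0,0,-1],[-0.0113,-0.0382,0,0,-1],[-0.0113,-0.0382,0,0,-1]]]'| grep -E "pos|ft|time"
python3 -m creep '[[[-0.0113,-0.0382,0,0,-1],[-0.0113,-0.0382,0,0,-1],[-0.0113,-0.0382,0,0,-1],[0,0,0,0,-1],[0,0,0,0,-1]]]'| grep -E "pos|ft|time"
python3 -c "
from h import *
go(.508,-.024,.092)
C=cloud('side',bot.snapshot('side')[1]); C=np.vstack([C])
for n,p in dict(sr=(.529,.334),tr=(.5213,.066),sb=(.5183,.2466)).items():
  for m in('side','top'):
    c=cloud(m,bot.snapshot(m)[1]); S=c[np.linalg.norm(c[:,:2]-p,axis=1)<.005]; print(n,m,len(S),np.median(S[:,2]).round(4) if len(S) else '')"
```

```text
time_s: 4.4
eef_pos: [0.5135, 0.0935, 0.1228]
ft_force: [0.1, 0.6, -0.2]
time_s: 4.82
eef_pos: [0.5071, -0.0262, 0.1229]
ft_force: [-0.7, 1.0, 0.2]
need tool shift [-0.0001  0.0024  0.0309] t 4.82 F [-0.73  1.04  0.17] w -0.001 tilt [-0.001  0.    -1.   ]
sr side 0 
sr top 22 0.0629
tr side 0 
tr top 20 0.0743
sb side 0 
sb top 20 0.0692
```

Stirrer key down by about 6 mm (reads 0.063 against 0.069 for its neighbour). Over the titrator bar; I go down.

```bash
python3 -m creep '[[[0,0.002,0.015,0,-1],[0,0,0.012,0,-1],[0,0,0.005,0,-1],[0,0,0,0,-1],[0,0,0,0,-1]]]'| grep -E "pos|ft"
for i in 1; do python3 -m creep '[[[0,0,0.002,0,-1],[0,0,0.002,0,-1],[0,0,0,0,-1],[0,0,0,0,-1]]]'| grep -E "pos|ft"; done
python3 -m creep '[[[0,0,0.001,0,-1],[0,0,0.001,0,-1],[0,0,0,0,-1],[0,0,0,0,-1]]]'| grep -E "pos|ft"
python3 -m creep '[[[0,0,0.001,0,-1],[0,0,0.001,0,-1],[0,0,0,0,-1],[0,0,0,0,-1]]]'| grep -E "pos|ft"
```

```text
eef_pos: [0.5081, -0.0219, 0.0913]
ft_force: [0.1, -0.1, 0.1]
eef_pos: [0.5083, -0.0224, 0.0875]
ft_force: [0.6, -0.5, -0.3]
eef_pos: [0.5084, -0.0225, 0.0854]
ft_force: [0.0, 1.0, 0.8]
eef_pos: [0.5082, -0.0224, 0.0832]
ft_force: [0.7, 0.1, 0.8]
```

```bash
python3 -m creep '[[[0,0,0.001,0,-1],[0,0,0.001,0,-1],[0,0,0,0,-1]]]'| grep -E "pos|ft"
python3 -m creep '[[[0,0,0.001,0,-1],[0,0,0,0,-1],[0,0,0,0,-1]]]'| grep -E "pos|ft"
python3 -m creep '[[[0,0,0.001,0,-1],[0,0,0,0,-1],[0,0,0,0,-1]]]'| grep -E "pos|ft"
```

```text
eef_pos: [0.5082, -0.0224, 0.0812]
ft_force: [0.4, 0.6, 0.8]
eef_pos: [0.5081, -0.0223, 0.0802]
ft_force: [0.6, -1.6, 1.5]
eef_pos: [0.5082, -0.0223, 0.0794]
ft_force: [-1.2, -0.3, 3.7]
```

```bash
python3 -m creep '[[[0,0,0.001,0,-1],[0,0,0,0,-1],[0,0,0,0,-1]]]'| grep -E "pos|ft"; python3 -m creep '[[[0,0,0,0,-1]]]'| grep -E "pos|ft"
python3 -c "
from h import *
go(.540,-.337,.078)"
```

```text
eef_pos: [0.5081, -0.0223, 0.0784]
ft_force: [-1.3, 0.1, 5.1]
eef_pos: [0.5082, -0.0223, 0.0784]
ft_force: [-1.9, -0.2, 5.2]
need tool shift [-0.1366 -0.2853  0.0004] t 7.67 F [-1.94 -0.22  5.15] w 0.001 tilt [-0.  0. -1.]
```

Titrator bar at its stop. I lift and move to the balance's square key.

```bash
python3 -m creep '[[[0,0,-0.02,0,-1],[0,0,-0.025,0,-1],[-0.0171,-0.0357,0,0,-1],[-0.0171,-0.0357,0,0,-1],[-0.0171,-0.0357,0,0,-1],[-0.0171,-0.0357,0,0,-1],[-0.0171,-0.0357,0,0,-1],[-0.0171,-0.0357,0,0,-1]]]'| grep -E "pos|ft|time"
python3 -m creep '[[[-0.0171,-0.0357,0,0,-1],[-0.0171,-0.0357,0,0,-1],[0,0,0,0,-1],[0,0,0,0,-1],[0,0,0,0,-1]]]'| grep -E "pos|ft|time"
python3 -c "
from h import *
go(.540,-.337,.08)
for n,p in dict(tb=(.508,-.023),tr=(.5213,.066),sb=(.5183,.2466),sr=(.529,.334)).items():
    c=cloud('top',bot.snapshot('top')[1]); S=c[np.linalg.norm(c[:,:2]-p,axis=1)<.005]; print(n,len(S),np.median(S[:,2]).round(4) if len(S) else '')"
```

```text
time_s: 8.33
eef_pos: [0.5317, -0.2603, 0.1227]
ft_force: [-0.0, 0.0, -0.0]
time_s: 8.75
eef_pos: [0.5394, -0.3368, 0.1222]
ft_force: [-0.4, 0.6, 0.6]
need tool shift [-0.0007 -0.      0.0422] t 8.75 F [-0.44  0.64  0.6 ] w 0.003 tilt [-0.001  0.002 -1.   ]
tb 22 0.0681
tr 22 0.0739
sb 21 0.0688
sr 19 0.063
```

Bar is down 6 mm and the others are unchanged. Now the square key: contact at TCP about 0.076, stop about 0.070.

```bash
python3 -m creep '[[[0,0,0.018,0,-1],[0,0,0.017,0,-1],[0,0,0.006,0,-1],[0,0,0,0,-1],[0,0,0,0,-1]]]'| grep -E "pos|ft"
python3 -m creep '[[[0,0,0.002,0,-1],[0,0,0.002,0,-1],[0,0,0,0,-1],[0,0,0,0,-1]]]'| grep -E "pos|ft"
python3 -m creep '[[[0,0,0.001,0,-1],[0,0,0.001,0,-1],[0,0,0,0,-1],[0,0,0,0,-1]]]'| grep -E "pos|ft"
python3 -m creep '[[[0,0,0.001,0,-1],[0,0,0.001,0,-1],[0,0,0,0,-1],[0,0,0,0,-1]]]'| grep -E "pos|ft"
python3 -m creep '[[[0,0,0.001,0,-1],[0,0,0.001,0,-1],[0,0,0,0,-1],[0,0,0,0,-1]]]'| grep -E "pos|ft"
```

```text
eef_pos: [0.5402, -0.3368, 0.0824]
ft_force: [-0.6, -0.9, -0.1]
eef_pos: [0.5402, -0.3376, 0.0787]
ft_force: [1.4, 0.2, 0.4]
eef_pos: [0.54, -0.3374, 0.0762]
ft_force: [0.6, -0.0, 0.1]
eef_pos: [0.5401, -0.3375, 0.0743]
ft_force: [-0.7, 0.8, 0.8]
eef_pos: [0.5401, -0.3375, 0.0722]
ft_force: [-0.2, 0.2, 0.9]
```

```bash
python3 -m creep '[[[0,0,0.001,0,-1],[0,0,0.001,0,-1],[0,0,0,0,-1]]]'| grep -E "pos|ft"
python3 -m creep '[[[0,0,0.001,0,-1],[0,0,0,0,-1],[0,0,0,0,-1]]]'| grep -E "pos|ft"
python3 -m creep '[[[0,0,0.001,0,-1],[0,0,0,0,-1],[0,0,0,0,-1]]]'| grep -E "pos|ft"
```

```text
eef_pos: [0.5401, -0.3375, 0.0701]
ft_force: [0.1, -0.6, 1.0]
eef_pos: [0.5402, -0.3375, 0.0695]
ft_force: [-1.2, 0.5, 3.1]
eef_pos: [0.5401, -0.3375, 0.0685]
ft_force: [-0.2, 0.7, 5.3]
```

At the stop. I lift clear and back away toward the robot to check.

```bash
python3 -m creep '[[[0,0,-0.02,0,-1],[0,0,-0.035,0,-1],[0,0,-0.035,0,-1],[0.03,0,-0.02,0,-1],[0.038,0,0,0,-1],[0.038,0,0,0,-1],[0,0,0,0,-1],[0,0,0,0,-1]]]'| grep -E "pos|ft|time"
python3 -c "
from h import *
import cv2
c=cloud('top',bot.snapshot('top')[1]);s=cloud('side',bot.snapshot('side')[1])
for n,p in dict(sr=(.529,.334),sb=(.5183,.2466),tr=(.5213,.066),tb=(.508,-.023),bb=(.5274,-.2472),bs=(.540,-.337)).items():
  print(n,*[np.median(k[np.linalg.norm(k[:,:2]-p,axis=1)<.005][:,2]).round(4) for k in (c,s)])
q=bot.snapshot('side')[0]; cv2.imwrite('pics/end.png',q[:,:,::-1])"
```

```text
time_s: 12.12
eef_pos: [0.4386, -0.3002, 0.1775]
ft_force: [-0.1, -0.7, -0.0]
sr 0.0639 0.0598
sb 0.0691 nan
tr 0.0738 0.072
tb 0.0681 0.0657
bb 0.0645 0.0615
bs 0.0579 0.0556
  return _methods._mean(a, axis=axis, dtype=dtype,
  ret = ret.dtype.type(ret / rcount)
```

View pics/end.png

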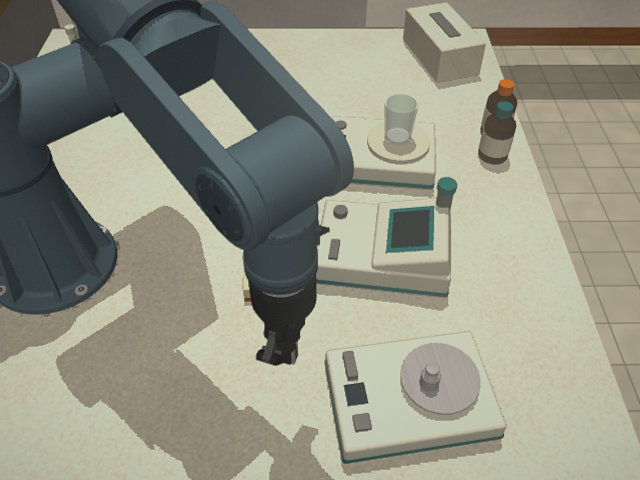

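The picture shows the beaker (400,118) and weight (431,374) in place, the foam untouched (edge at (247,290)), and the gripper clear. The three keys read 5–6 mm down and the others are still up.

```bash
python3 -c "
from bench import bot
print(bot.close_job())"
```

```text
the job is handed in; nothing more can be done
None
```

The stirrer's round key, the titrator's bar key and the balance's square key were pressed to their stops in that order with about 5 N each; afterwards the other keys read up, the loose things stood where they were, and the job was handed in at about 12 s.

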